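# Balance the screw caddy on the half-round block

### The job

The carrying handle of the screw caddy has to go over its balance line: slide the caddy along over the half-round block until it balances there by itself, level and square across the crown, with both ends well clear of the bench. Keep it on the block (do not lift it off), never let the jar end drop down to the bench, and leave the other tools where they lie.

Things in the scene. Friction and masses are not known exactly. Their poses are not given: they have to be found in the camera images.
- caddy: Screw caddy: plywood board 100 (x) by 200 (y) by 15 (z) mm with a tall glass jar fixed on its +y half, a flat steel tin on its -y half. Origin: middle of the board's underside; y along it towards the jar end, z up out of its top. It starts leaning over the block, tin end (-y) down on the bench, jar end in the air. 330 to 830 g in all.
- jar: The caddy's jar, fixed to the board: 72 mm diameter, 55 mm tall, steel snap lid; origin under its centre, on the board's top, 55 mm from the board's middle. The weight of its screws is unknown (125 to 500 g). Left free on the block, d mm out of balance, the caddy rests tilted by about d/75 rad; fingers touching it hold it at a false tilt.
- tin: The caddy's flat lidded tin, fixed to the board: 72 by 62 mm, 20 mm tall; origin under its centre, on the board's top, 55 mm from the board's middle (-y). The weight of its contents is unknown (25 to 145 g), so the balance line of the caddy lies anywhere from 2 mm tinward to 37 mm jarward of the board's middle.
- tin_end (a point): Middle of the lower edge of the caddy's tin end (100 mm from the board's middle, at the underside); axes as the caddy.
- jar_end (a point): Middle of the lower edge of the caddy's jar end (100 mm from the board's middle, at the underside); axes as the caddy.
- block: Half-round wooden block fixed to the bench, with a wide arched top like a slice of a log: 110 mm wide (x), 173 mm long over the arch (y), 50 mm high at the crown. The arch is part of a cylinder of 100 mm radius whose axis runs along x. Origin: centre of its underside; the caddy has to lie along y, across the crown line.
- crown (a point): Middle of the block's crown line, 50 mm above the bench; axes as the block. The crown line runs along x.
- mallet: Bystander: mallet with a block-shaped black head 50 by 95 by 50 mm and a 170 mm wooden handle towards -x; origin under the head's centre.
- countersink: Bystander: countersink tool lying along x, 135 mm long, 28 mm thick handle towards -x; origin under the front of the handle.
- caliper: Bystander: flat steel caliper lying along x, 190 mm long, 6 to 9 mm thick, jaws at +x reaching 52 mm to -y; origin under the beam's middle.
- jar2: Bystander: loose glass jar of screws, 60 mm diameter, 70 mm tall, standing on the bench; origin under its centre.
- screwdriver: Bystander: screwdriver lying along x, handle to -x; origin at its underside.
- offcut: Bystander: wooden offcut 120 by 60 by 30 mm; origin at the centre of its underside.
Things that resemble listed ones, but are neither listed nor needed, are in the scene too. Of the things that look like the caddy, the larger one is meant.

How it is judged:
By the outcome, as a careful person would: the job done as asked, in the order asked, and still so for the second after the job is handed in, with the robot touching nothing.
It also fails if it takes over 61 s, if anything falls off the work surface, if the arm or the gripper's body presses on something with over 40 N, if the wrist force passes 120 N, or if a joint passes its speed limit or range.

### The arm

A 6-joint arm with a two-finger parallel gripper is mounted at the origin on the work surface. World frame = base frame: x ahead of the robot, y to its left, z up, the work surface at z = 0. Lengths are in mm, angles in degrees, forces in N, time in s.
With the tool pointing down it reaches from about 350 to 850 mm from the base axis. Payload 8.1 kg.
Tool frame: the origin (TCP) lies on the centre line of the jaws, within the pads' length; the fingertips stand 19 mm ahead of it and the grasp point (between the pads) is the TCP (r.tip_reach is the z of the fingertips in the tool frame, in mm); z points along the fingers, y is the line along which they close (so a half turn about z gives the same grasp; the last joint's range is limited). The gripper opens to 85 mm and grips with 20 to 120 N. Pads are 22 mm wide; open, the fingers measure 114 mm over their backs; the gripper's body (76 mm by 85 mm) begins 54 mm behind the grasp point. The pads swing forward as they close: fully open they stand 13 mm farther back than shut.
Start: joints at [64.32, 7.471, 85.268, -0, 87.261, -4.893], TCP at [212.915, 560.957, 250.292] pointing down, gripper open.
Joint ranges: [-169.43, 169.43], [-51.17, 129.36], [1.28, 143.12], [-76.62, 256.62], [0, 156.53], [-152.29, 152.29]. Speed limits (degrees/s): [136.94, 136.94, 159.86, 180, 180, 180].

### API

Orientations are given as [roll, pitch, yaw] about the fixed x, y, z axes, in that order (R = Rz(yaw) Ry(pitch) Rx(roll)).
In Python, from bench import r gives the robot as it stands. The module is installed in compiled form; this text tells all that it offers.
- The arm moves only by the shell command python3 -m handwheel 'ROWS' [FORCE]. ROWS is JSON, a list of rows, each a list of 7 numbers: the shift along the tool's x, y, z in m, then the turn, a rotation vector about the tool's x, y, z in degrees, then the finger opening in m, from 0 to 0.0854. In form: [[tx, ty, tz, ax, ay, az, claw], ...]. A call has 1 to 8 rows; each row shifts and turns the commanded pose from where the row before left it, along the tool's axes as they then stand; what a row does not reach is not made up. A row lasts 1/12 s, in which the tool goes at most 41.7 mm and 7.16 degrees, less where a joint would pass 70% of its speed; a pose out of reach is approached as far as the arm can. A call with a gripper value outside its range is refused whole. The fingers move at their own pace and stop on an object; FORCE is the grip in N (left out, the last holds). Time passes only in rows, so rows that do not move let the fingers close. It gives the time, the measured TCP pose, the force, the opening and the grip force at its end, in the units of the state.
- r.sense(): the state, without advancing time (a new reading comes with each control period).
- r.snapshot(name): name is "scene" or "top"; returns (picture, depth): 384x512x3 uint8, blue, green, red; 384x512 float32, mm along the optical axis (not along the pixel's ray), 0 where there is no reading.
- r.calibration(name): a dict with "vfov" (degrees; the focal length in pixels is half the picture's height over the tangent of half this angle, whatever the lens; pixels are square), "cx", "cy" (the principal point, pixels), "rvec" (rotation vector, rad) and "tvec" (3), from world to camera coordinates, as OpenCV has them. Camera axes: x right, y down, z forward; pixel columns grow to the right and rows downward; lengths in mm; the calibration is good to about 2 mm. A picture is of the moment at which its call begins. calibration takes no time and is no camera call.
- r.hand_in(): hands the job in; it is judged then, once.
The state is a dict: "time": time; "joint_pos": joint angles; "qd": joint speeds; "joint_efforts": joint torques, N m; "tool_pos": TCP position; "tcp_rot": TCP orientation; "ft_force": force on the tool from outside, world axes, zero at the start; "wrist_torque": the same for the moment, N m; "finger_gap": finger opening in mm; "grip_force": force on a finger pad.
Only numpy, scipy, OpenCV 4.12 (cv2) and the standard library are available. Lean on these libraries where they do the work, as an engineer would, in place of code of your own. Each camera call takes 0.05 s, during which the arm holds its last target. There are 200 camera calls.

## Working session

There is one attempt and no reset: what is moved stays moved. The work goes in short steps, Python scripts to look and compute and a shell command to move; the robot and the scene stay as the last step left them, time stands still between calls to the robot, and variables do not carry over. Pictures are saved under pics/ and viewed, at most 10 in all, crops included, and the job is handed in when it is done.

```bash
mkdir -p pics; cat > h.py <<'E'
import numpy as np, cv2
from bench import r
def cam(n):
    c=r.calibration(n); f=192/np.tan(np.radians(c["vfov"])/2)
    return f,c["cx"],c["cy"],cv2.Rodrigues(np.array(c["rvec"],float))[0],np.array(c["tvec"],float).ravel()
def cloud(n,d):
    f,cx,cy,R,t=cam(n); v,u=np.mgrid[:384,:512]
    P=np.stack([(u-cx)/f*d,(v-cy)/f*d,d],-1)
    return (P-t)@R
E
python3 - <<'E'
from h import *
for n in("scene","top"):
    p,d=r.snapshot(n); cv2.imwrite(f"pics/{n}0.png",p); np.savez(f"{n}0.npz",p=p,d=d); print(n,r.calibration(n),(d>0).mean())
print(r.sense())
E
```

```text
scene {'vfov': 43.17096798542523, 'cx': 249.29987104710156, 'cy': 185.84832524751212, 'rvec': array([ 0.72503546,  2.44552637, -1.2952564 ]), 'tvec': array([ 451.15216687, -114.75996782, 1754.8929672 ])} 0.995758056640625
top {'vfov': 53.64039998413707, 'cx': 250.93257379449182, 'cy': 191.2391601117018, 'rvec': array([ 2.21337422, -2.1625413 ,  0.05269383]), 'tvec': array([ -21.87131015,  563.93508656, 1287.93797793])} 0.9960428873697916
{'time': 0.1, 'joint_pos': array([ 6.43202183e+01,  7.51200720e+00,  8.53229595e+01,  1.82950298e-03,
        8.72616800e+01, -4.89130128e+00]), 'qd': array([-0.04234234, -0.08318984, -0.06827694, -0.04227361, -0.07522272,
        0.08479347]), 'joint_efforts': array([ 5.53472728e-04, -5.70956969e+01, -5.01938975e+01, -3.01531354e-04,
        8.26216594e-03,  1.35979036e-05]), 'tool_pos': array([212.70192382, 560.53854266, 249.33729041]), 'tcp_rot': array([-1.79903861e+02, -1.00612529e-02,  1.59211422e+02]), 'ft_force': array([-0.45778635, -0.49330327,  0.59106236]), 'wrist_torque': array([0.04116745, 0.01381491, 0.01562146]), 'grip_force': 0.0, 'finger_gap': 85.40848686953696}
```

View pics/scene0.png

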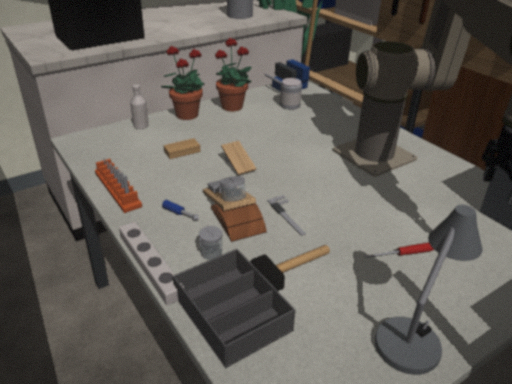

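View pics/top0.png

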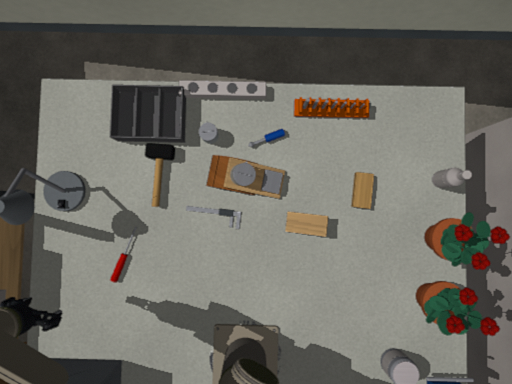

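The scene view shows the caddy with jar and tin on the brown arched block at (232,200). In the top view it is at (247,177), jar at (243,175), tin at (272,182). Plain boards lie at (306,223) and (363,190) in the top view. I'll enlarge that area and take heights.

```bash
python3 - <<'E'
from h import *
a=np.load("top0.npz");b=np.load("scene0.npz")
A=cv2.resize(a["p"][140:250,195:385],None,fx=4,fy=4,interpolation=2)[:, :760]
B=cv2.resize(b["p"][130:250,150:320],None,fx=4,fy=4,interpolation=2)
B=cv2.resize(B,(400,290)); A=cv2.resize(A,(760,300)) 
o=np.zeros((600,760,3),np.uint8);o[:300]=A[:300];o[300:590,:400]=B
cv2.imwrite("pics/crop0.png",o)
C=cloud("top",a["d"]);S=cloud("scene",b["d"])
for u,v in [(243,175),(272,182),(286,171),(284,197),(218,160),(212,186),(225,157),(306,223),(363,190),(208,130),(160,150)]: print("top",u,v,C[v,u].round(0))
for u,v in [(232,185),(240,220),(181,148),(238,157),(210,235)]: print("scene",u,v,S[v,u].round(0))
E
```

```text
top 243 175 [610.  17. 110.]
top 272 182 [595. -79.  46.]
top 286 171 [ 639. -129.   -1.]
top 284 197 [ 548. -124.   -0.]
top 218 160 [668. 106.  30.]
top 212 186 [579. 124.  26.]
top 225 157 [677.  81.  44.]
top 306 223 [ 461. -196.   41.]
top 363 190 [ 576. -389.   29.]
top 208 130 [762. 138.  70.]
top 160 150 [695. 301.  48.]
scene 232 185 [629.  43. 116.]
scene 240 220 [641. 105.  37.]
scene 181 148 [ 589. -366.   28.]
scene 238 157 [ 462. -190.   39.]
scene 210 235 [764. 153.  71.]
```

View pics/crop0.png

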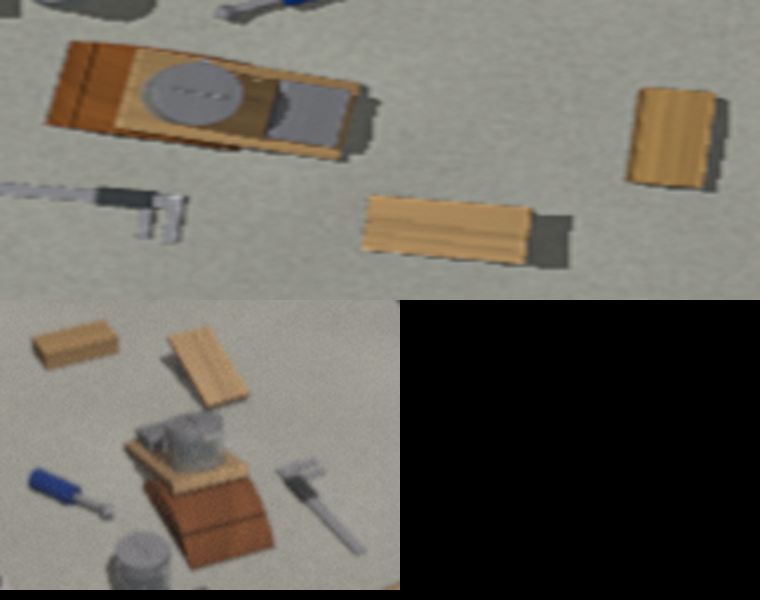

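The candidates in the top view are the board with jar and tin on the red-brown arch at (247,177), a bare leaning board at (306,223) and the offcut at (363,190). Only the first carries a jar and a tin and lies over the half-round block, and it is also the largest, so it is the caddy. Next I'll measure the block and caddy poses.

```bash
cat >> h.py <<'E'
from scipy.optimize import least_squares
def grab():
    o={}
    for n in("top","scene"):
        p,d=r.snapshot(n); o[n]=(p,d,cloud(n,d))
    return o
def masks(p,X):
    hsv=cv2.cvtColor(cv2.medianBlur(p,3),cv2.COLOR_BGR2HSV); H,S,V=[hsv[...,i].astype(int) for i in range(3)]
    roi=(X[...,0]>500)&(X[...,0]<720)&(X[...,1]>-150)&(X[...,1]<260)&(X[...,2]>6)&(X[...,2]<150)
    red=roi&(H<13)&(S>120); tan=roi&(H>=13)&(H<28)&(S>80); gray=roi&(S<60)
    k=np.ones((3,3),np.uint8)
    return [cv2.erode(m.astype(np.uint8),k)>0 for m in (red,tan,gray)]
E
python3 - <<'E'
from h import *
for n in("top","scene"):
    q=np.load(n+"0.npz");X=cloud(n,q["d"]);M=masks(q["p"],X)
    hsv=cv2.cvtColor(q["p"],cv2.COLOR_BGR2HSV)
    for nm,m in zip(("red","tan","gray"),M): print(n,nm,m.sum(),X[m].min(0).round(),X[m].max(0).round(),hsv[m].mean(0).round() if m.any() else "")
    red=X[M[0]]
    if len(red)<30: continue
    # block: cylinder R=100, axis horizontal at z=-50, direction yaw
    def f(a):
        yaw,c=a; e=-red[:,0]*np.sin(yaw)+red[:,1]*np.cos(yaw)-c
        return np.hypot(e,red[:,2]+50)-100
    s=least_squares(f,[np.radians(-9),40],loss="soft_l1"); print(n,"block yaw,c",np.degrees(s.x[0]),s.x[1],"rms",np.sqrt(np.mean(f(s.x)**2)))
    cc,ss=np.cos(s.x[0]),np.sin(s.x[0]); u=red[:,0]*cc+red[:,1]*ss; v=-red[:,0]*ss+red[:,1]*cc
    print("u range",np.percentile(u,[1,99]),"v range",np.percentile(v,[1,99])-s.x[1], "end corners", cv2.minAreaRect(red[:,:2].astype(np.float32)))
    for nm,m in (("tan",M[1]),("gray",M[2])):
        P=X[m]; print(nm,"in block frame")
        vv=-P[:,0]*ss+P[:,1]*cc-s.x[1]; uu=P[:,0]*cc+P[:,1]*ss
        for lo in range(-200,100,15):
            k=(vv>=lo)&(vv<lo+15)
            if k.sum()>3: print(lo,k.sum(),"u",uu[k].min().round(),uu[k].max().round(),"z",np.percentile(P[k,2],[5,50,95]).round())
E
```

```text
Traceback (most recent call last):
ValueError: zero-size array to reduction operation minimum which has no identity
```

```bash
python3 - <<'E'
from h import *
for n,pts in(("top",[(218,170),(212,175),(230,175),(243,175),(263,180),(275,182)]),("scene",[(235,215),(245,230),(212,195),(232,206),(232,185)])):
    q=np.load(n+"0.npz");X=cloud(n,q["d"]);h=cv2.cvtColor(q["p"],cv2.COLOR_BGR2HSV)
    for u,v in pts: print(n,u,v,h[v,u],X[v,u].round())
E
```

```text
top 218 170 [ 13 180 119] [633. 105.  35.]
top 212 175 [ 13 182 123] [617. 126.  22.]
top 230 175 [ 17  63 126] [612.  60.  85.]
top 243 175 [120   9 115] [610.  17. 110.]
top 263 180 [ 0  5 53] [601. -49.  55.]
top 275 182 [120  11 112] [596. -90.  38.]
scene 235 215 [ 11 141 116] [647.  87.  45.]
scene 245 230 [ 10 141 110] [639. 127.  14.]
scene 212 195 [ 14  98 130] [650. -37.  42.]
scene 232 206 [ 16 101 156] [645.  68.  65.]
scene 232 185 [135   4 119] [629.  43. 116.]
```

```bash
sed -i 's/red=roi.*/thr=155 if n=="top" else 122; red=roi\&(H<17)\&(S>thr); tan=roi\&(H>=10)\&(H<28)\&(S>70)\&(S<=thr-7); gray=roi\&(S<60)/; s/def masks(p,X)/def masks(n,p,X)/' h.py
cat > fit.py <<'E'
from h import *
for n in("top","scene"):
    q=np.load(n+"0.npz");X=cloud(n,q["d"]);M=masks(n,q["p"],X)
    print(n,[m.sum() for m in M])
    red=X[M[0]]
    def f(a):
        yaw,c=a; e=-red[:,0]*np.sin(yaw)+red[:,1]*np.cos(yaw)-c
        return np.hypot(e,red[:,2]+50)-100
    s=least_squares(f,[np.radians(-9),40],loss="soft_l1"); print(n,"block yaw,c",np.degrees(s.x[0]),s.x[1],"med",np.median(abs(f(s.x))))
    cc,ss=np.cos(s.x[0]),np.sin(s.x[0]); u=red[:,0]*cc+red[:,1]*ss; v=-red[:,0]*ss+red[:,1]*cc
    print("u range",np.percentile(u,[1,99]),"v range",np.percentile(v,[1,99])-s.x[1])
    for nm,m in (("tan",M[1]),("gray",M[2])):
        P=X[m]; print(nm)
        vv=-P[:,0]*ss+P[:,1]*cc-s.x[1]; uu=P[:,0]*cc+P[:,1]*ss
        for lo in range(-200,60,10):
            k=(vv>=lo)&(vv<lo+10)
            if k.sum()>3: print(lo,k.sum(),"u",uu[k].min().round(),uu[k].max().round(),"z",np.percentile(P[k,2],[5,50,95]).round())
E
python3 fit.py
```

```text
top [np.int64(367), np.int64(442), np.int64(665)]
top block yaw,c 546.5264781810304 -76.22217856429423 med 11.090135934422179
u range [-685.91585674 -587.04415558] v range [ 8.60871164 74.42664708]
tan
gray
scene [np.int64(837), np.int64(278), np.int64(564)]
scene block yaw,c 530.6826078697915 -153.013582483208 med 1.803254292618405
u range [-656.50455586 -557.00810964] v range [-81.9209061   -9.19205818]
tan
-30 71 u -648.0 -559.0 z [63. 68. 75.]
-20 83 u -653.0 -557.0 z [63. 71. 75.]
-10 20 u -652.0 -561.0 z [64. 70. 72.]
0 12 u -653.0 -561.0 z [60. 66. 68.]
10 6 u -652.0 -565.0 z [57. 63. 66.]
20 9 u -651.0 -640.0 z [54. 60. 62.]
30 9 u -652.0 -641.0 z [49. 56. 59.]
40 7 u -651.0 -638.0 z [50. 53. 54.]
50 11 u -651.0 -635.0 z [45. 50. 53.]
gray
-10 88 u -624.0 -585.0 z [ 78.  88. 102.]
0 177 u -634.0 -576.0 z [ 79. 105. 123.]
10 82 u -636.0 -575.0 z [ 78. 109. 123.]
20 48 u -642.0 -582.0 z [ 80. 106. 121.]
30 49 u -644.0 -573.0 z [ 85. 114. 118.]
40 19 u -631.0 -574.0 z [110. 112. 114.]
50 14 u -634.0 -585.0 z [108. 110. 111.]
```

```bash
sed -i 's/\[np.radians(-9),40\]/[np.radians(-9),135]/' fit.py; python3 fit.py
```

```text
top [np.int64(367), np.int64(442), np.int64(665)]
top block yaw,c -10.561349462252226 167.1705595298492 med 1.2618578163040297
u range [550.87019021 647.44564379] v range [28.96489659 77.36866447]
tan
-170 6 u 555.0 646.0 z [15. 19. 20.]
-160 6 u 556.0 646.0 z [17. 20. 23.]
-150 6 u 555.0 647.0 z [17. 20. 24.]
-140 8 u 555.0 647.0 z [21. 26. 28.]
-130 6 u 556.0 645.0 z [25. 27. 30.]
-120 6 u 557.0 646.0 z [28. 31. 37.]
-110 15 u 555.0 646.0 z [32. 36. 40.]
-100 78 u 554.0 645.0 z [34. 38. 42.]
-90 73 u 558.0 646.0 z [37. 42. 46.]
-80 38 u 551.0 645.0 z [33. 44. 48.]
-70 24 u 555.0 648.0 z [45. 49. 52.]
-60 16 u 550.0 647.0 z [43. 51. 55.]
-50 6 u 555.0 560.0 z [51. 54. 60.]
-40 7 u 555.0 561.0 z [55. 55. 60.]
-30 10 u 554.0 647.0 z [56. 60. 64.]
-20 16 u 555.0 648.0 z [63. 65. 69.]
-10 26 u 554.0 647.0 z [65. 69. 71.]
0 42 u 554.0 647.0 z [67. 71. 75.]
10 53 u 556.0 647.0 z [70. 74. 76.]
gray
-170 10 u 575.0 630.0 z [36. 38. 40.]
-160 53 u 572.0 632.0 z [36. 40. 43.]
-150 56 u 570.0 633.0 z [39. 43. 46.]
-140 56 u 571.0 633.0 z [42. 46. 50.]
-130 55 u 570.0 632.0 z [45. 50. 53.]
-120
[... 949 characters left out ...]
. 56. 59.]
-30 9 u 640.0 651.0 z [54. 60. 62.]
-20 6 u 565.0 652.0 z [57. 63. 66.]
-10 12 u 561.0 653.0 z [60. 66. 68.]
0 20 u 561.0 652.0 z [64. 70. 72.]
10 83 u 557.0 653.0 z [63. 71. 75.]
20 71 u 559.0 648.0 z [63. 68. 75.]
gray
-150 13 u 601.0 636.0 z [37. 42. 44.]
-140 11 u 605.0 635.0 z [36. 45. 48.]
-130 13 u 614.0 636.0 z [39. 49. 50.]
-120 11 u 618.0 636.0 z [39. 53. 55.]
-110 32 u 617.0 636.0 z [40. 48. 54.]
-60 14 u 585.0 634.0 z [108. 110. 111.]
-50 19 u 574.0 631.0 z [110. 112. 114.]
-40 49 u 573.0 644.0 z [ 85. 114. 118.]
-30 48 u 582.0 642.0 z [ 80. 106. 121.]
-20 82 u 575.0 636.0 z [ 78. 109. 123.]
-10 177 u 576.0 634.0 z [ 79. 105. 123.]
0 88 u 585.0 624.0 z [ 78.  88. 102.]
```

The two views agree. The crown is at about (618,54), block yaw about -10°, and the caddy is aligned with it. It is tilted about 17°, tin end at v≈-170 and jar end at v≈+22 along the block axis from the crown. The plan is to push on the tin end with both fingers from behind, tool yaw 80.

```bash
cat > go.py <<'E'
import sys
from h import *
from scipy.spatial.transform import Rotation as Ro
print("tip",r.tip_reach)
s=r.sense(); R=Ro.from_euler("xyz",s["tcp_rot"],degrees=True); p=s["tool_pos"]
T=np.array([float(a) for a in sys.argv[1:4]]); G=Ro.from_euler("xyz",[180,0,float(sys.argv[4])],degrees=True)
n=int(sys.argv[5]); w=(R.inv()*G).as_rotvec(degrees=True)/n; print("turn/row",w.round(2))
for i in range(n):
    print((R.inv().apply((T-p)/n)/1000).round(4)); R=R*Ro.from_rotvec(w,degrees=True)
E
python3 go.py 582 -151 130 80 22
```

```text
tip 19.0
turn/row [-0.   0.   3.6]
[-0.0272 -0.0243  0.0055]
[-0.0286 -0.0225  0.0055]
[-0.03   -0.0207  0.0055]
[-0.0312 -0.0187  0.0055]
[-0.0324 -0.0168  0.0054]
[-0.0333 -0.0147  0.0054]
[-0.0342 -0.0126  0.0054]
[-0.0349 -0.0104  0.0054]
[-0.0355 -0.0082  0.0054]
[-0.036  -0.0059  0.0054]
[-0.0363 -0.0037  0.0054]
[-0.0364 -0.0014  0.0054]
[-0.0364  0.0009  0.0054]
[-0.0363  0.0032  0.0054]
[-0.036   0.0055  0.0054]
[-0.0356  0.0077  0.0054]
[-0.0351  0.0099  0.0054]
[-0.0344  0.0121  0.0054]
[-0.0335  0.0143  0.0054]
[-0.0326  0.0163  0.0054]
[-0.0315  0.0183  0.0054]
[-0.0303  0.0203  0.0054]
```

```bash

python3 -m handwheel '[[-0.027,-0.024,0.002,0,0,3.6,0.05],[-0.0285,-0.0225,0.002,0,0,3.6,0.05],[-0.03,-0.0205,0.002,0,0,3.6,0.05],[-0.031,-0.0185,0.002,0,0,3.6,0.05],[-0.0325,-0.017,0.002,0,0,3.6,0.05],[-0.0335,-0.0145,0.002,0,0,3.6,0.05],[-0.034,-0.0125,0.002,0,0,3.6,0.05],[-0.035,-0.0105,0.002,0,0,3.6,0.05]]' && python3 -m handwheel '[[-0.0355,-0.008,0.002,0,0,3.6,0.05],[-0.036,-0.006,0.002,0,0,3.6,0.05],[-0.0365,-0.0035,0.002,0,0,3.6,0.05],[-0.0365,-0.0015,0.002,0,0,3.6,0.05],[-0.0365,0.001,0.002,0,0,3.6,0.05],[-0.0365,0.003,0.002,0,0,3.6,0.05],[-0.036,0.0055,0.002,0,0,3.6,0.05],[-0.0355,0.0075,0.002,0,0,3.6,0.05]]' && python3 -m handwheel '[[-0.035,0.01,0.002,0,0,3.6,0.05],[-0.0345,0.012,0.002,0,0,3.6,0.05],[-0.0335,0.0145,0.002,0,0,3.6,0.05],[-0.0325,0.0165,0.002,0,0,3.6,0.05],[-0.0315,0.0185,0.002,0,0,3.6,0.05],[-0.03,0.02,0.002,0,0,3.6,0.05],[0,0,0,0,0,0,0.05],[0,0,0,0,0,0,0.05]]'; python3 go.py 582 -151 70 80 4
```

```text
time: 0.77
tool_pos: [347.3, 301.3, 233.8]
tcp_rot: [-180.0, 0.0, 130.3]
ft_force: [0.9, -0.5, 0.6]
finger_gap: 49.8
grip_force: 0.0
time: 1.43
tool_pos: [481.9, 42.0, 217.9]
tcp_rot: [-180.0, -0.0, 101.4]
ft_force: [0.2, 0.5, 1.1]
finger_gap: 49.8
grip_force: 0.0
time: 2.1
tool_pos: [582.3, -151.4, 204.7]
tcp_rot: [-179.9, -0.0, 79.9]
ft_force: [1.2, 0.9, -0.5]
finger_gap: 49.9
grip_force: 0.0
tip 19.0
turn/row [-0.04 -0.01 -0.03]
[ 0.0001 -0.      0.0337]
[ 0.0001 -0.      0.0337]
[ 0.0001 -0.0001  0.0337]
[ 0.0001 -0.0001  0.0337]
```

```bash

python3 -m handwheel '[[0,0,0.035,0,0,0,0.05],[0,0,0.035,0,0,0,0.05],[0,0,0.035,0,0,0,0.05],[0,0,0.035,0,0,0,0.05],[0,0,0.025,0,0,0,0.05],[0,0,0.01,0,0,0,0.05],[0,0,0.005,0,0,0,0.05],[0.0,0,0,0,0,0,0.05]]' && python3 -m handwheel '[[0.008,0,0,0,0,0,0.05],[0.006,0,0,0,0,0,0.05],[0.004,0,0,0,0,0,0.05],[0.002,0,0,0,0,0,0.05],[0,0,0,0,0,0,0.05]]'
python3 - <<'E'
from h import *
o=grab(); A=cv2.resize(o["top"][0][130:230,190:320],None,fx=3,fy=3,interpolation=2); B=cv2.resize(o["scene"][0][140:250,150:300],None,fx=3,fy=3,interpolation=2)
h=max(len(A),len(B)); P=np.zeros((h,790,3),np.uint8); P[:len(A),:A.shape[1]]=A; P[:len(B),390:390+B.shape[1]]=B[:,:400]; cv2.imwrite("pics/c1.png",P)
E
```

```text
time: 2.77
tool_pos: [582.3, -149.1, 26.2]
tcp_rot: [-179.9, -0.0, 80.1]
ft_force: [0.9, -0.5, 0.4]
finger_gap: 50.4
grip_force: 0.0
time: 3.18
tool_pos: [586.8, -129.5, 27.3]
tcp_rot: [179.9, 0.0, 80.1]
ft_force: [-0.5, -0.4, -0.3]
finger_gap: 50.0
grip_force: 0.0
```

View pics/c1.png

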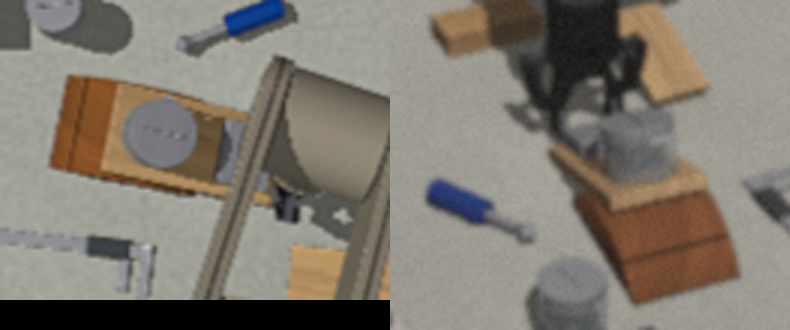

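Both views show the fingers just behind the tin end (scene crop about (580,130)), squarely spread. The caddy is unmoved.

```bash
cat > track.py <<'E'
from h import *
import sys
C=np.array([618.,54.]); y=np.radians(-10); U=np.array([np.cos(y),np.sin(y)]); V=np.array([-np.sin(y),np.cos(y)])
def track(view=None):
    o=grab(); print("t",round(r.sense()["time"],2))
    for n,(p,d,X) in o.items():
        M=masks(n,p,X); q=X[...,:2]-C; u=q@U; v=q@V; z=X[...,2]
        near=(abs(u)<60)&(v<110)&(v>-110)
        b=np.abs(X[...,2])<6; b&=(np.abs(v)<300)&(np.abs(u)<300)
        pb=np.linalg.lstsq(np.c_[u[b],v[b],np.ones(b.sum())],z[b],rcond=None)[0]
        m=M[2]&near&(z>95)&(abs(u)<45)
        if m.sum()>20:
            k=m.copy()
            for _ in range(4):
                a=np.linalg.lstsq(np.c_[u[k],v[k],np.ones(k.sum())],z[k],rcond=None)[0]
                k=m&(abs(a[0]*u+a[1]*v+a[2]-z)<4)
            uv=np.c_[u[k],v[k]].astype(np.float32); (cu,cv),rad=cv2.minEnclosingCircle(uv)
            print(n,"lid n",k.sum(),"c",round(cu,1),round(cv,1),"r",round(rad,1),"z",round(a[0]*cu+a[1]*cv+a[2],1),"slope v deg",np.degrees(np.arctan(a[1])).round(2),"u",np.degrees(np.arctan(a[0])).round(2),"bench",np.degrees(np.arctan(pb[:2])).round(2))
        t=M[1]&near
        if t.sum()>20:
            k=t&(v>np.percentile(v[t],97)-14)
            for s in(np.percentile(v[t],97),):
                L=t&(z>np.percentile(z[k],50)-8)&(v>s-16)
                a=np.polyfit(u[t&(v>s-3)],v[t&(v>s-3)],1) if (t&(v>s-3)).sum()>5 else [0,0]
                print("   board jar end v",round(s,1),"z",np.percentile(z[L],[10,50,90]).round(1),"u",np.percentile(u[L],[2,98]).round(1),"end-yaw",np.degrees(a[0]).round(1))
        # yaw from the long side edges of the board
        if t.sum()>60:
            e=[]
            for lo in np.arange(-100,100,6):
                k=t&(v>=lo)&(v<lo+6)
                if k.sum()>=2: e.append((lo+3,u[k].max()))
            e=np.array(e); a=np.polyfit(e[:,0],e[:,1],1); print("   +u edge slope deg",np.degrees(a[0]).round(1))
    if view: cv2.imwrite(f"pics/{view}.png",np.hstack([cv2.resize(o[n][0][w],(395,300)) for n,w in (("top",np.s_[130:230,190:322]),("scene",np.s_[140:254,165:315]))]))
if __name__=="__main__": track(sys.argv[1] if len(sys.argv)>1 else None)
E
python3 track.py
python3 -m handwheel '[[0.003,0,0.004,0,0,0,0.05],[0.003,0,0,0,0,0,0.05],[0.003,0,0,0,0,0,0.05],[0.003,0,0,0,0,0,0.05],[0.003,0,0,0,0,0,0.05],[0.003,0,-0.001,0,0,0,0.05],[0.003,0,-0.001,0,0,0,0.05],[0,0,0,0,0,0,0.05]]'; python3 track.py
```

```text
t 3.38
top lid n 314 c 1.4 -38.4 r 35.0 z 113.8 slope v deg 17.52 u 0.4 bench [0.09 0.06]
   board jar end v 16.8 z [69.4 72.5 76.4] u [-42.   47.8] end-yaw 0.5
   +u edge slope deg 1.3
scene lid n 106 c 7.9 -28.6 r 34.8 z 111.5 slope v deg -2.66 u -4.75 bench [0.06 0.15]
   board jar end v 23.5 z [64.3 69.7 75. ] u [-39.4  50.5] end-yaw -0.4
   +u edge slope deg 1.0
time: 4.05
tool_pos: [589.2, -109.8, 23.8]
tcp_rot: [-179.9, 0.1, 80.0]
ft_force: [-0.9, -4.0, -1.4]
finger_gap: 50.0
grip_force: 2.1
t 4.15
top lid n 324 c 0.6 -25.8 r 34.3 z 118.7 slope v deg 19.33 u 0.07 bench [0.09 0.06]
   board jar end v 30.7 z [74.5 77.6 81.1] u [-41.7  47.5] end-yaw 0.4
   +u edge slope deg -2.2
scene lid n 97 c 6.7 -16.8 r 34.7 z 115.9 slope v deg -9.04 u -7.43 bench [0.07 0.16]
   board jar end v 37.4 z [69.7 75.9 80.1] u [-39.2  51.2] end-yaw 0.5
   +u edge slope deg -1.3
```

```bash
python3 -m handwheel '[[-0.01,0,0,0,0,0,0.05],[-0.005,0,0,0,0,0,0.05],[0,0,0,0,0,0,0.05],[0,0,0,0,0,0,0.05],[0,0,0,0,0,0,0.05],[0,0,0,0,0,0,0.05]]'; python3 track.py
```

```text
time: 4.65
tool_pos: [587.2, -124.1, 24.4]
tcp_rot: [180.0, -0.0, 80.0]
ft_force: [0.3, 0.3, 0.3]
finger_gap: 50.2
grip_force: 0.0
t 4.75
top lid n 309 c 3.1 -25.8 r 34.6 z 119.3 slope v deg 19.84 u 0.25 bench [0.09 0.07]
   board jar end v 29.7 z [76.2 79.7 83.1] u [-41.8  46.9] end-yaw 0.2
   +u edge slope deg -3.5
scene lid n 110 c 7.6 -17.5 r 35.6 z 116.1 slope v deg -8.29 u -7.48 bench [0.06 0.15]
   board jar end v 36.5 z [71.  77.1 81.4] u [-38.5  50. ] end-yaw -0.2
   +u edge slope deg -0.4
```

```bash
python3 -m handwheel '[[0.008,0,0,0,0,0,0.05],[0.004,0,0,0,0,0,0.05],[0.003,0,0,0,0,0,0.05],[0.003,0,0,0,0,0,0.05],[0.003,0,0,0,0,0,0.05],[0.003,0,-0.002,0,0,0,0.05],[0.003,0,-0.002,0,0,0,0.05],[0,0,0,0,0,0,0.05]]'; python3 -m handwheel '[[-0.01,0,0,0,0,0,0.05],[-0.005,0,0,0,0,0,0.05],[0,0,0,0,0,0,0.05],[0,0,0,0,0,0,0.05],[0,0,0,0,0,0,0.05],[0,0,0,0,0,0,0.05]]'; python3 track.py
```

```text
time: 5.42
tool_pos: [591.6, -98.0, 28.3]
tcp_rot: [-180.0, 0.1, 80.0]
ft_force: [-1.6, -4.6, -1.6]
finger_gap: 50.0
grip_force: 2.4
time: 5.92
tool_pos: [589.2, -112.3, 28.3]
tcp_rot: [-180.0, -0.0, 80.0]
ft_force: [-0.1, 0.4, 0.2]
finger_gap: 50.1
grip_force: 0.0
t 6.02
top lid n 322 c 1.0 -18.0 r 35.0 z 124.2 slope v deg 21.82 u -0.43 bench [0.08 0.06]
   board jar end v 40.1 z [82.9 86.8 90. ] u [-42.3  44.3] end-yaw -0.3
   +u edge slope deg 0.3
scene lid n 93 c 5.0 -6.2 r 33.5 z 120.1 slope v deg -13.7 u -9.09 bench [0.06 0.15]
   board jar end v 47.3 z [78.  84.  88.6] u [-38.6  50.4] end-yaw -0.6
   +u edge slope deg 0.5
```

```bash
python3 -m handwheel '[[0.008,0,0,0,0,0,0.05],[0.004,0,0,0,0,0,0.05],[0.003,0,0,0,0,0,0.05],[0.003,0,0,0,0,0,0.05],[0.003,0,0,0,0,0,0.05],[0.003,0,-0.001,0,0,0,0.05],[0.003,0,-0.001,0,0,0,0.05],[0,0,0,0,0,0,0.05]]'; python3 -m handwheel '[[-0.01,0,0,0,0,0,0.05],[-0.005,0,0,0,0,0,0.05],[0,0,0,0,0,0,0.05],[0,0,0,0,0,0,0.05],[0,0,0,0,0,0,0.05],[0,0,0,0,0,0,0.05]]'; python3 track.py
```

```text
time: 6.68
tool_pos: [594.0, -86.9, 30.7]
tcp_rot: [180.0, 0.1, 80.0]
ft_force: [-0.6, -7.7, -0.4]
finger_gap: 49.9
grip_force: 4.3
time: 7.18
tool_pos: [591.3, -100.4, 30.2]
tcp_rot: [-180.0, -0.0, 80.0]
ft_force: [-0.5, 0.1, 0.3]
finger_gap: 50.1
grip_force: 0.0
t 7.28
top lid n 322 c 2.4 -9.5 r 35.0 z 125.7 slope v deg 20.25 u 0.41 bench [0.09 0.06]
   board jar end v 46.9 z [82.  85.9 89.5] u [-42.2  45.2] end-yaw 0.3
   +u edge slope deg -4.3
scene lid n 102 c 7.4 -1.5 r 36.1 z 123.5 slope v deg -17.68 u -10.73 bench [0.06 0.15]
   board jar end v 52.7 z [78.4 84.1 89.4] u [-38.7  50.7] end-yaw -0.2
   +u edge slope deg 0.5
```

```bash
python3 -m handwheel '[[0.008,0,0,0,0,0,0.05],[0.004,0,0,0,0,0,0.05],[0.004,0,0,0,0,0,0.05],[0.004,0,0,0,0,0,0.05],[0.003,0,-0.001,0,0,0,0.05],[0.003,0,-0.001,0,0,0,0.05],[0.003,0,-0.001,0,0,0,0.05],[0,0,0,0,0,0,0.05]]'; python3 track.py; python3 -m handwheel '[[-0.01,0,0,0,0,0,0.05],[-0.005,0,0,0,0,0,0.05],[0,0,0,0,0,0,0.05],[0,0,0,0,0,0,0.05],[0,0,0,0,0,0,0.05],[0,0,0,0,0,0,0.05]]'; python3 track.py c2
```

```text
time: 7.95
tool_pos: [596.2, -72.7, 33.4]
tcp_rot: [-180.0, 0.1, 80.0]
ft_force: [-1.9, -7.5, 0.9]
finger_gap: 50.1
grip_force: 3.9
t 8.05
top lid n 320 c 1.8 6.2 r 34.8 z 135.1 slope v deg 22.32 u -0.44 bench [0.08 0.05]
   board jar end v 65.0 z [ 94.   97.5 101.4] u [-42.3  45.3] end-yaw 0.2
   +u edge slope deg 22.2
scene lid n 89 c 5.8 14.4 r 35.8 z 125.3 slope v deg -3.47 u -9.49 bench [0.06 0.15]
   board jar end v 70.4 z [ 89.5  94.7 100.4] u [-38.6  50.2] end-yaw -0.1
   +u edge slope deg 0.5
time: 8.55
tool_pos: [593.7, -86.5, 33.3]
tcp_rot: [-180.0, -0.0, 80.0]
ft_force: [-0.6, 0.9, -0.5]
finger_gap: 50.2
grip_force: 0.0
t 8.65
top lid n 305 c 0.9 18.3 r 33.9 z 126.6 slope v deg 13.23 u -0.76 bench [0.08 0.04]
   board jar end v 69.5 z [77.7 81.4 84.1] u [-43.2  45.3] end-yaw -0.2
   +u edge slope deg 1.3
scene lid n 101 c 7.0 22.5 r 36.4 z 123.8 slope v deg -13.17 u -5.76 bench [0.07 0.15]
   board jar end v 74.2 z [80.7 86.8 91.4] u [-39.   49.7] end-yaw 0.9
   +u edge slope deg 0.1
```

View pics/c2.png

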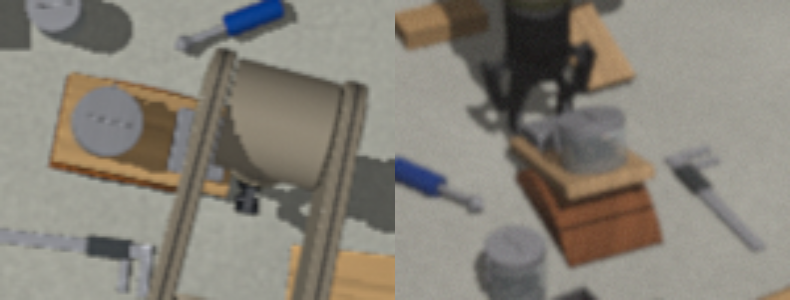

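The caddy is square on the arch and the tin end is in the air. It may still be rocking, so I'll let it settle, raise the fingers and look again.

```bash
python3 -m handwheel '[[-0.006,0,-0.004,0,0,0,0.05],[0,0,-0.004,0,0,0,0.05],[0,0,0,0,0,0,0.05],[0,0,0,0,0,0,0.05],[0,0,0,0,0,0,0.05],[0,0,0,0,0,0,0.05],[0,0,0,0,0,0,0.05],[0,0,0,0,0,0,0.05]]';python3 track.py|grep -A1 top;  python3 -m handwheel '[[0,0,0,0,0,0,0.05],[0,0,0,0,0,0,0.05],[0,0,0,0,0,0,0.05],[0,0,0,0,0,0,0.05]]'; python3 track.py|grep -A1 top
```

```text
time: 9.32
tool_pos: [592.6, -92.6, 41.1]
tcp_rot: [-180.0, -0.0, 80.0]
ft_force: [0.0, 0.3, -0.3]
finger_gap: 50.0
grip_force: 0.0
top lid n 306 c 2.3 33.7 r 35.1 z 118.9 slope v deg 0.36 u -0.34 bench [0.08 0.05]
   board jar end v 70.8 z [61.5 64.  67.1] u [-43.1  46.5] end-yaw -0.2
time: 9.75
tool_pos: [592.7, -92.7, 41.3]
tcp_rot: [180.0, 0.0, 80.0]
ft_force: [-0.0, 0.2, 0.1]
finger_gap: 49.9
grip_force: 0.0
top lid n 300 c 1.2 18.6 r 34.0 z 125.1 slope v deg 11.16 u -0.52 bench [0.09 0.04]
   board jar end v 70.5 z [74.3 78.  81.5] u [-43.1  44.8] end-yaw 0.1
```

```bash
for i in 1 2; do python3 -m handwheel '[[0,0,0,0,0,0,0.05],[0,0,0,0,0,0,0.05],[0,0,0,0,0,0,0.05],[0,0,0,0,0,0,0.05],[0,0,0,0,0,0,0.05],[0,0,0,0,0,0,0.05],[0,0,0,0,0,0,0.05],[0,0,0,0,0,0,0.05]]'>/dev/null; python3 track.py|grep top; python3 track.py|grep top;  python3 track.py|grep top; done; python3 track.py
```

```text
top lid n 307 c -0.5 41.2 r 35.7 z 115.0 slope v deg -5.94 u 0.07 bench [0.08 0.05]
top lid n 298 c 1.0 34.4 r 34.7 z 118.5 slope v deg 0.09 u 0.8 bench [0.08 0.04]
top lid n 296 c 1.8 23.3 r 35.0 z 122.7 slope v deg 7.06 u 0.13 bench [0.08 0.05]
top lid n 314 c 1.5 35.3 r 34.2 z 117.7 slope v deg -2.86 u 0.35 bench [0.09 0.05]
top lid n 318 c 1.1 34.6 r 34.5 z 117.8 slope v deg -1.03 u 0.3 bench [0.08 0.05]
top lid n 303 c 1.9 32.3 r 34.4 z 119.7 slope v deg 1.75 u -0.73 bench [0.08 0.06]
t 11.88
top lid n 290 c 2.8 28.8 r 33.6 z 120.4 slope v deg 4.03 u -0.44 bench [0.08 0.05]
   board jar end v 71.2 z [64.6 67.2 70.1] u [-43.3  46.7] end-yaw -0.3
   +u edge slope deg -14.6
scene lid n 243 c 3.5 34.8 r 37.4 z 119.0 slope v deg -4.99 u -5.68 bench [0.06 0.15]
   board jar end v 80.1 z [59.3 65.7 69.2] u [-39.6  50. ] end-yaw 0.2
   +u edge slope deg 0.0
```

```bash
for i in 1 2 3; do python3 -m handwheel '[[0,0,0,0,0,0,0.05],[0,0,0,0,0,0,0.05],[0,0,0,0,0,0,0.05],[0,0,0,0,0,0,0.05],[0,0,0,0,0,0,0.05],[0,0,0,0,0,0,0.05],[0,0,0,0,0,0,0.05],[0,0,0,0,0,0,0.05]]'>/dev/null; done; for i in 1 2 3 4 5 6; do python3 track.py|grep -A1 top|grep -o 'top.*z.*u\|jar end v.*z'; done
```

```text
top lid n 280 c 1.9 33.4 r 34.9 z 119.0 slope v deg 0.37 u
jar end v 70.8 z
top lid n 307 c 3.1 33.4 r 35.0 z 119.1 slope v deg 1.07 u
jar end v 70.9 z
top lid n 299 c 1.9 32.1 r 33.7 z 119.2 slope v deg 0.43 u
jar end v 70.8 z
top lid n 293 c 2.5 33.6 r 34.9 z 119.3 slope v deg 0.77 u
jar end v 71.0 z
top lid n 294 c 2.0 33.4 r 34.9 z 119.6 slope v deg 1.14 u
jar end v 70.7 z
top lid n 303 c 3.0 33.5 r 35.1 z 119.2 slope v deg 1.47 u
jar end v 70.7 z
```

It is settling near 0.8°, free of the fingers (17 mm gap). I'll retreat and measure accurately.

```bash
python3 -m handwheel '[[-0.03,0,0,0,0,0,0.05],[-0.04,0,0,0,0,0,0.05],[-0.03,0,-0.02,0,0,0,0.05],[-0.03,-0.01,-0.03,0,0,0,0.05],[-0.03,-0.01,-0.03,0,0,0,0.05],[0,0,0,0,0,0,0.05],[0,0,0,0,0,0,0.05],[0,0,0,0,0,0,0.05]]'; cat > fine.py <<'E'
from track import *
for i in range(8):
    p,d=r.snapshot("top"); X=cloud("top",d); M=masks("top",p,X); q=X[...,:2]-C; u=q@U; v=q@V; z=X[...,2]
    out=[]
    for nm,m,lo,hi in(("lid",M[2],108,130),("tin",M[2],60,108),("board",M[1],45,90)):
        m=m&(abs(u)<52)&(v>-135)&(v<90)&(z>lo)&(z<hi)
        if nm=="tin": m&=(v<-40)&(z<100)
        if m.sum()<20: continue
        k=m.copy()
        for _ in range(5):
            a=np.linalg.lstsq(np.c_[u[k],v[k],np.ones(k.sum())],z[k],rcond=None)[0]; k=m&(abs(a[0]*u+a[1]*v+a[2]-z)<3)
        out.append((nm,int(k.sum()),*np.degrees(np.arctan(a[:2])).round(2),"uvz",u[k].mean().round(1),v[k].mean().round(1),z[k].mean().round(1)))
        if nm=="board" and i==0:
            print("board vrange",np.percentile(v[k],[0,1,99,100]).round(1),"u",np.percentile(u[k],[0,100]).round(1))
            R=cv2.minAreaRect(np.c_[u[k],v[k]].astype(np.float32)); print("rect",R)
    print(*out,sep=" | ")
cv2.imwrite("pics/fine.png",cv2.resize(p[130:230,190:322],(660,500)))
E
python3 fine.py
```

```text
time: 15.15
tool_pos: [546.5, -244.3, 118.5]
tcp_rot: [180.0, -0.0, 80.0]
ft_force: [-0.6, 0.8, -0.4]
finger_gap: 50.2
grip_force: 0.0
board vrange [-116.3 -115.6   73.8   75. ] u [-48.2  50.5]
rect ((1.1879005432128906, -20.74498748779297), (191.22389221191406, 98.29158020019531), 89.70573425292969)
('lid', 266, np.float64(0.22), np.float64(1.31), 'uvz', np.float64(2.3), np.float64(31.7), np.float64(119.4)) | ('tin', 256, np.float64(0.02), np.float64(1.24), 'uvz', np.float64(1.6), np.float64(-76.2), np.float64(82.8)) | ('board', 398, np.float64(0.44), np.float64(0.79), 'uvz', np.float64(-4.2), np.float64(-19.1), np.float64(63.2))
('lid', 272, np.float64(-0.35), np.float64(-0.44), 'uvz', np.float64(1.7), np.float64(31.7), np.float64(119.2)) | ('tin', 246, np.float64(0.31), np.float64(-0.72), 'uvz', np.float64(3.5), np.float64(-76.6), np.float64(82.4)) | ('board', 387, np.float64(0.84), np.float64(0.43), 'uvz', np.float64(-4.9), np.float64(-17.0), np.float64(63.8))
('lid', 256, np.float64(-0.91), np.float64(0.79), 'uvz', np.float64(1.8), np.float64(32.1), np.float64(119.5)) | ('tin', 
[... 1209 characters left out ...]
9.2), np.float64(63.1))
('lid', 274, np.float64(0.12), np.float64(-0.49), 'uvz', np.float64(1.0), np.float64(32.0), np.float64(118.9)) | ('tin', 258, np.float64(-0.93), np.float64(0.45), 'uvz', np.float64(2.8), np.float64(-76.5), np.float64(82.5)) | ('board', 404, np.float64(-0.09), np.float64(0.68), 'uvz', np.float64(-5.8), np.float64(-16.3), np.float64(63.5))
('lid', 269, np.float64(-0.1), np.float64(1.38), 'uvz', np.float64(2.7), np.float64(32.2), np.float64(119.3)) | ('tin', 259, np.float64(0.67), np.float64(1.82), 'uvz', np.float64(2.4), np.float64(-77.1), np.float64(82.7)) | ('board', 406, np.float64(0.08), np.float64(0.89), 'uvz', np.float64(-4.9), np.float64(-19.0), np.float64(63.2))
```

The tilt is about 0.8° (roughly 1 mm out of balance), yaw is within 0.5°, and both ends are about 50 mm up. I'll do one visual check before handing in.

```bash
python3 - <<'E'
from h import *
a,_=r.snapshot("top");b,_=r.snapshot("scene")
cv2.imwrite("pics/fin.png",np.vstack([cv2.resize(a[90:260,120:400],(494,300)),cv2.resize(b[120:270,120:367],(494,300))]))
E
```

```text
(no output)
```

View pics/fin.png

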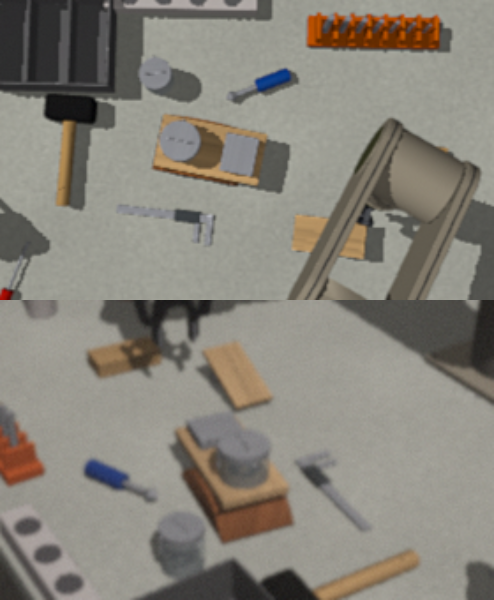

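The caddy lies level and square across the block, at (210,150) in the upper half and (235,470) in the lower. The gripper is well clear and the other tools are where they were.

```bash
python3 -c "
from bench import r
print(r.hand_in())"
```

```text
the job is handed in; nothing more can be done
None
```

The caddy balances by itself on the block's crown, about 0.8° from level and square to within about half a degree, with both ends about 50 mm clear of the bench; the other tools look undisturbed in the final picture, and the job is handed in.

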